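# Close the scissors and hang them on the rail

## Robot

A 7-joint arm with a two-finger parallel gripper is mounted at the origin on a cart in front of the work surface, level with it; the furniture and walls round the work are solid. World frame = base frame: x ahead of the robot, y to its left, z up, the work surface at z = 0. Lengths are in mm, angles in rad, forces in N, time in s.
With the tool pointing down it reaches from about 425 to 975 mm from the base axis. Payload 16.7 kg.
Tool frame: the origin (TCP) lies at the very end of the fingers, on their centre line; the grasp point (between the pads) lies 19 mm behind it; z points along the fingers, y is the line along which they close (so a half turn about z gives the same grasp; the last joint's range is limited). The gripper opens to 85 mm and grips with 20 to 120 N. Pads are 22 mm wide; open, the fingers measure 114 mm over their backs; the gripper's body (76 mm by 85 mm) begins 54 mm behind the grasp point. The pads swing forward as they close: fully open they stand 13 mm farther back than shut.
Start: joints at [1.161, 0.426, 0.074, 1.606, -0.034, 1.111, -0.067], TCP at [173.369, -652.318, 231.302] pointing down, gripper open.
Joint ranges: [-2.85, 2.85], [-0.5, 2.14], [-1.23, 1.37], [0.21, 2.46], [-1.02, 4.16], [0.16, 2.05], [-2.73, 2.73]. Speed limits (rad/s): [1.89, 1.89, 2.39, 2.39, 3.01, 3.01, 3.01].

## Interface

Orientations are given as a unit quaternion [x, y, z, w].
In Python, from plant import robot, viewer, workorder gives the robot as it stands.
- The arm moves only by the tool jog_arm, never from a script. Its argument "targets" is a list of rows, each an object with "slide": the shift along the tool's x, y, z normalised to -1 to 1, where 1 is 100 mm, a list of three; "spin": the turn about the tool's z normalised to -1 to 1, where 1 is 0.5 rad; "grip": the opening, from 0 (shut) to 1 (fully open). A call has exactly 10 rows; each row is the pose to reach, as a shift and turn from the pose commanded when the call began, along the tool's axes at that moment; what a row does not reach only later rows make up. A row lasts 1/12 s, in which the tool goes at most 41.7 mm and 7.16 degrees, less where a joint would pass 70% of its speed; a pose out of reach is approached as far as the arm can. A call with a number of a shift or a turn outside -1 to 1 is refused whole. A call with a gripper value outside its range is refused whole. The fingers move at their own pace and stop on an object; "squeeze" is the grip in N (left out, the last holds). Time passes only in rows, so rows that repeat a pose let the fingers close, or fill a call up. It gives the time, the measured TCP pose, the force, the opening and the grip force at its end, in the units of the state.
- robot.state(): the state, without advancing time (a new reading comes with each control period).
- viewer.read_camera(name): name is "scene" or "top"; returns a dict with "img" (420x560x3 uint8, red, green, blue), "fx", "fy", "cx", "cy" (pixels), "R" (3x3) and "t" (3): a world point X has camera coordinates R X + t. Camera axes: x right, y down, z forward; pixel columns grow to the right and rows downward; lengths in mm; the calibration is good to about 2 mm. A picture is of the moment at which its call begins. There is no depth.
- workorder.job_done(): hands the job in; it is judged then, once.
The state is a dict: "clock": time; "joint_pos": joint angles; "qd": joint speeds; "tau": joint torques, N m; "ee_pos": TCP position; "eef_rot": TCP orientation; "wrist_force": force on the tool from outside, world axes, zero at the start; "ft_torque": the same for the moment, N m; "width": finger opening in mm; "gripper_force": force on a finger pad.
Only numpy, scipy, OpenCV 4.12 (cv2) and the standard library are available. Lean on these libraries where they do the work, as an engineer would, in place of code of your own. Each camera call takes 0.05 s, during which the arm holds its last target. There are 200 camera calls.

## Task

The paper scissors were left lying open on the desk. Close them and hang them by one of their finger loops on the empty hook of the small tool rail, blades down, so that they are left hanging still, without disturbing the other things on the desk.

Things in the scene. Friction and masses are not known exactly. Their poses are not given: they have to be found in the camera images.
- scissors: paper scissors, beige plastic finger loops, steel blades, 174 x 79 x 9 mm shut, 55 g, lying flat, part open. Origin: mid length, underside; +y to the loops, -y to the blade points, z out of the flat side. The pose is that of the half whose loop is at -x. The loops span y = 27 to 87 mm and, shut, 80 mm across; their openings are about 16 mm (x) by 28 mm (y), the band 10 mm wide, 9 mm thick.
- scissors_half (a joint): how far the scissors are open: 0 rad is shut, grows to 0.61 rad as the other half (loop at +x) swings away; a stiff rivet holds whatever angle is left.
- pivot (a point): rivet of the scissors (y = +11 mm), mid thickness. A good place to squeeze from above is square across the rivet, y = 0 to 22 mm, clear of the loops: there, shut, the crossed blades are 10 mm wide at y = 0, 16 mm at y = 23, and 4 mm thick, so the fingertips must go right down to the desk; once shut there is room up to y = 26 mm, a firmer grip. The centre of mass is at y = +43 mm, between the loops
- loop_fixed (a point): centre of the opening of the finger loop on the half that the scissors' pose refers to (x = -20, y = +59 mm from the origin)
- loop_moving (a point): centre of the opening of the other finger loop, which moves with the joint (x = +20, y = +59 mm when shut)
- blade_tip (a point): point of the blades
- rack: tool rail: wooden foot 95 x 400 x 16 mm, plywood panel (front face at x = +28 mm, top 278 mm high), before it a round steel rail, 10 mm thick, 364 mm long, axis at x = -8 mm, 245 mm high. Three wire hooks sit on it 118 mm apart: two carry tape rolls, one is empty; which one varies. Origin: centre of the underside; -x faces the robot. Fixed.
- hook: the empty J hook of 5 mm steel wire. Origin on the axis of the rail, -x out of the rail, z up. The shank drops to z = -42 mm, the wire runs level from x = -18 to -36 mm (the seat), then rises at about 57 degrees to a black ball tip, 10 mm diameter, at x = -62, z = -10 mm. Fixed.
- hook_seat (a point): top of the wire in the middle of the level seat of the empty hook (x = -27, z = -39.5 mm from the hook's origin)
- hook_tip (a point): centre of the ball on the tip of the empty hook
- tape_hook_a: same kind of hook, carrying the cream 72 mm tape roll, which hangs 19 mm thick with its centre 64 mm below the rail axis. Fixed.
- tape_hook_b: same kind of hook, carrying the green 52 mm tape roll, 15 mm thick, its centre 58 mm below the rail axis. Fixed.
- mug: tall cream stoneware mug, 79 mm wide, 128 mm high; origin at the underside
- watercolour_tin: shut black watercolour tin, 83 x 151 x 30 mm; origin at the underside
- tape_roll_3: small coral tape roll, 52 mm wide, 12 mm high, lying flat; origin at the underside
- bone_folder: flat ivory bone folder, 148 x 21 x 4 mm, lying along its y; origin at the underside
- eraser: blue and white eraser, 42 x 20 x 13 mm; origin at the underside

How it is judged (in metres and radians):
At the end, for the whole second after the job is handed in: Scissors shut (under 0.10 rad), hanging at rest on the empty hook by one finger loop: its centre within 26 mm of the seat and 4 mm or more below it, the hook carrying them, loops up (within 0.95 rad of upright), blade points at least 25 mm above the desk (((distance between loop_fixed and hook_seat below 0.026 m and z of loop_fixed in the frame of hook_seat below -0.004 m) or (distance between loop_moving and hook_seat below 0.026 m and z of loop_moving in the frame of hook_seat below -0.004 m)) and value of joint scissors_half below 0.1 rad and angle between scissors's own y axis and vertical below 0.95 rad and height (world z) of blade_tip above 0.025 m and contact force between scissors and hook above 0.15 N and linear speed of scissors below 0.05 m/s and angular speed of scissors below 0.6 rad/s); the robot touches nothing.
It fails at once if a bystander on the desk is shifted by more than 30 mm (distance of any of mug, watercolour_tin, tape_roll_3, bone_folder, eraser from where it was at the start of the episode above 0.03 m).
It also fails if it takes over 46 s, if anything falls off the work surface, if the arm or the gripper's body presses on something with over 40 N, if the wrist force passes 120 N, or if a joint passes its speed limit or range.

## Working session

There is one attempt and no reset: what is moved stays moved. The work goes in short steps, Python scripts to look and compute and a tool call to move; the robot and the scene stay as the last step left them, time stands still between calls to the robot, and variables do not carry over. Pictures are saved under pics/ and viewed, at most 10 in all, crops included, and the job is handed in when it is done.

Besides the shell and the picture viewer there is one more tool, called after "Request:" as name(argument=value, ...), one argument or row to a line, values as JSON. jog_arm: Moves the arm, as the interface text tells. Its arguments: {"type":"object","properties":{"targets":{"type":"array"},"squeeze":{"type":"number"}},"required":["targets"]}

```bash
mkdir -p pics; cat > h.py <<'E'
from plant import robot, viewer, workorder
import numpy as np, cv2
from scipy.spatial.transform import Rotation as Ro
def snap(n,f=None):
    c=viewer.read_camera(n)
    c['R']=np.array(c['R']);c['t']=np.array(c['t'])
    if f: cv2.imwrite('pics/'+f,c['img'][:,:,::-1])
    return c
def ray(c,u,v):
    d=c['R'].T@np.array([(u-c['cx'])/c['fx'],(v-c['cy'])/c['fy'],1]);return -c['R'].T@c['t'],d/np.linalg.norm(d)
def plane(c,u,v,z):
    o,d=ray(c,u,v);return o+d*(z-o[2])/d[2]
def proj(c,X):
    p=c['R']@np.array(X)+c['t'];return [c['fx']*p[0]/p[2]+c['cx'],c['fy']*p[1]/p[2]+c['cy']]
def tri(c1,p1,c2,p2):
    o1,d1=ray(c1,*p1);o2,d2=ray(c2,*p2)
    s=np.linalg.lstsq(np.c_[d1,-d2],o2-o1,rcond=None)[0];a=o1+d1*s[0];b=o2+d2*s[1];return (a+b)/2,np.linalg.norm(a-b)
E
python3 - <<'E'
from h import *
np.set_printoptions(precision=3,suppress=True)
for n in('scene','top'):
    c=snap(n,n+'0.png');print(n,-c['R'].T@c['t'],c['fx'],c['R'].tolist())
s=robot.state();print(s['ee_pos'],s['eef_rot'],s['clock'],s['width'])
E
```

```text
scene [-90.657 805.499 863.602] 503.56516814996723 [[-0.8308676473519111, -0.5564587502230574, -0.0035513214573954376], [-0.2984743082540838, 0.45103026554489384, -0.8411211487501363], [0.4696509766796474, -0.6978003717845784, -0.5408350961625528]]
top [ 416.626  -96.406 1233.779] 388.57946206406876 [[0.022767902710061877, -0.9993919659540007, 0.026406836099433475], [-0.9953267784902113, -0.025138812724165033, -0.09323435051051243], [0.09384149735848682, -0.024160680483308983, -0.9952939439643448]]
[ 173.289 -651.998  230.699] [ 0.992  0.13  -0.    -0.001] 0.1 85.40793077436685
```

View pics/scene0.png

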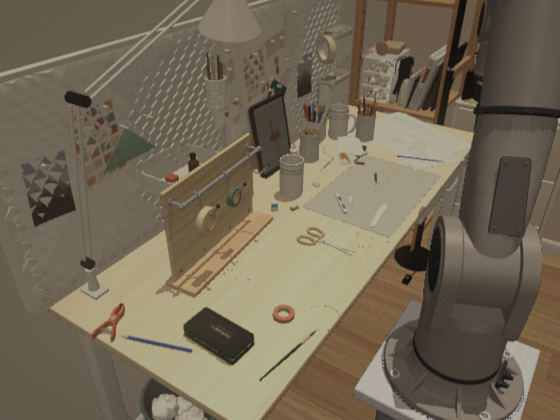

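View pics/top0.png

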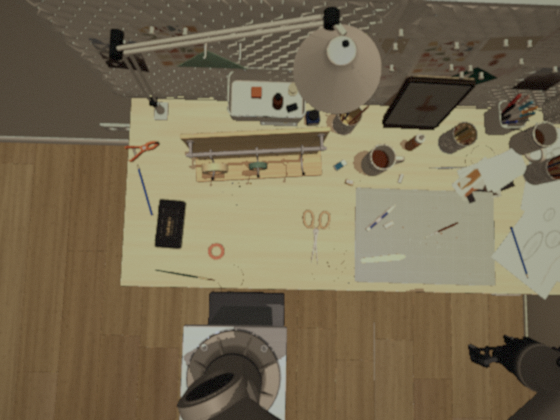

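The scissors lie at top (316,225) / scene (322,240), loops toward the rail. The rail is at top (190–325,155), with tapes at (215,167) and (258,165), so the empty hook is on the right near (303,165). I'll enlarge these areas.

```bash
python3 - <<'E'
import cv2,numpy as np
t=cv2.imread('pics/top0.png');s=cv2.imread('pics/scene0.png')
f=lambda i,x,y,w,h,k:cv2.resize(i[y:y+h,x:x+w],(w*k,h*k),interpolation=cv2.INTER_CUBIC)
a=f(t,270,130,80,140,4)   # 320x560
b=f(s,285,215,80,50,5)    #400x250
c=f(s,165,135,120,70,4)  #480x280
o=np.zeros((560,800,3),np.uint8);o[:560,:320]=a;o[:250,320:720]=b;o[270:550,320:800]=c
cv2.imwrite('pics/crop1.png',o)
E
```

```text
(no output)
```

View pics/crop1.png

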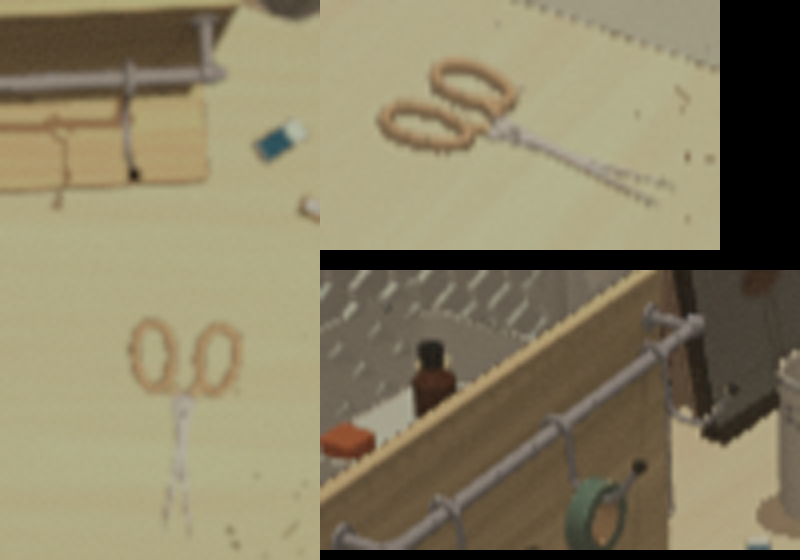

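Empty hook: root at top (302,149) / scene (249,155), ball at top (303,173.5) / scene (268,165). In the scissors crop, the loops are at top (308,219) and (324,220), the rivet at (315.5,231) and the tips at (312.5,262) and (317,262.5).

```bash
cat >> h.py <<'E'
def holes(c,box):
    x,y,w,h=box;k=6
    im=cv2.resize(c['img'][y:y+h,x:x+w],None,fx=k,fy=k,interpolation=cv2.INTER_CUBIC)
    hsv=cv2.cvtColor(im,cv2.COLOR_RGB2HSV);lab=cv2.cvtColor(im,cv2.COLOR_RGB2LAB).astype(int)
    a=lab[:,:,1];m=(a>np.median(a)+7).astype(np.uint8)*255
    m=cv2.morphologyEx(m,cv2.MORPH_CLOSE,np.ones((5,5)))
    cs,hi=cv2.findContours(m,cv2.RETR_CCOMP,cv2.CHAIN_APPROX_NONE);out=[]
    for q,r in zip(cs,hi[0]):
        if cv2.contourArea(q)>250:
            M=cv2.moments(q);out.append((('hole' if r[3]>=0 else 'outer'),round(x+(M['m10']/M['m00']+.5)/k-.5,2),round(y+(M['m01']/M['m00']+.5)/k-.5,2),cv2.contourArea(q)/k/k))
    return out
E
python3 - <<'E'
from h import *
np.set_printoptions(precision=1,suppress=True)
t=snap('top');s=snap('scene')
ht=holes(t,(296,202,40,40));hs=holes(s,(290,218,50,35))
print(ht);print(hs)
print('ball',tri(t,(303.25,173.5),s,(268.25,165)),'hookrail',tri(t,(302,148.7),s,(248.75,155)))
print('railends',[plane(t,u,v,245) for u,v in((190,155.5),(324,148.7))])
for n,u,v in(('pivot',315.5,231.2),('tip1',312.5,261.7),('tip2',316.75,262.5)):print(n,plane(t,u,v,4))
for n,u,v in(('pivot',421,243),('tip1',450.5,250)):pass
print('scene piv',plane(s,285+182/5,215+128/5,4),plane(s,285+338/5,215+203/5,4),plane(s,285+350/5,215+187/5,4))
L=[q[1:3] for q in sorted(ht,key=lambda q:q[1]) if q[0]=='hole'];S=[q[1:3] for q in sorted(hs,key=lambda q:q[1]) if q[0]=='hole']
print([plane(t,*q,4.5) for q in L],[plane(s,*q,4.5) for q in S])
for a in L:
  for b in S: print(tri(t,a,s,b))
E
```

```text
[('outer', 323.82, 219.38, 143.01388888888889), ('hole', 323.93, 219.27, 95.1111111111111), ('outer', 307.87, 218.45, 142.47222222222223), ('hole', 307.75, 218.31, 95.95833333333333)]
[('outer', 305.91, 239.89, 112.9861111111111), ('hole', 305.44, 239.72, 61.30555555555555), ('outer', 315.24, 231.77, 109.09722222222223), ('hole', 314.85, 231.5, 56.458333333333336)]
ball (array([ 594.1, -184.8,  233.3]), np.float64(2.50732541195488)) hookrail (array([ 655.5, -179.6,  248.7]), np.float64(4.046336111007847))
railends [array([631.9, 109.4, 245. ]), array([ 659.8, -236.1,  245. ])]
pivot [ 452.2 -246.3    4. ]
tip1 [ 356.2 -238.2    4. ]
tip2 [ 354.  -251.6    4. ]
scene piv [ 450.  -243.8    4. ] [ 343.8 -230.2    4. ] [ 344.7 -246.9    4. ]
[array([ 492.4, -221. ,    4.5]), array([ 490.6, -272.6,    4.5])] [array([ 490.1, -221.5,    4.5]), array([ 488. , -272.3,    4.5])]
(array([ 491.5, -221.6,    4. ]), np.float64(2.2314767116817764))
(array([ 478. , -224.2,   37.7]), np.float64(27.897773736787645))
(array([ 503.7, -271.3,  -31.5]), np.float64(25.37682613492391))
(array([ 489.8, -273.3,    3.3]), np.float64(2.1130690636350775))
```

Loops at about (491,-221) and (489,-272), so the scissors are open ~0.24 rad with the axis at −2° yaw and the rivet at about (446,-245). Hook origin is about (656,-180,245) at yaw +4.6°, with the ball at (594,-185,233). Moving now.

Request:
jog_arm(
  targets=[
    {"slide":[0.15,-0.13,0.03],"spin":0,"grip":1},
    {"slide":[0.4,-0.35,0.1],"spin":0,"grip":1},
    {"slide":[0.7,-0.6,0.15],"spin":0,"grip":1},
    {"slide":[1,-0.85,0.2],"spin":0,"grip":1},
    {"slide":[1,-0.85,0.2],"spin":0,"grip":1},
    {"slide":[1,-0.85,0.2],"spin":0,"grip":1},
    {"slide":[1,-0.85,0.2],"spin":0,"grip":1},
    {"slide":[1,-0.85,0.2],"spin":0,"grip":1},
    {"slide":[1,-0.85,0.2],"spin":0,"grip":1},
    {"slide":[1,-0.85,0.2],"spin":0,"grip":1},
  ],
)

```text
clock: 1.03
ee_pos: [247.5, -545.1, 211.2]
eef_rot: [0.992, 0.129, -0.0, -0.0]
wrist_force: [-0.4, 0.0, 0.3]
width: 85.7
gripper_force: 0.0
```

Request:
jog_arm(
  targets=[
    {"slide":[0.15,-0.13,0.03],"spin":0,"grip":1},
    {"slide":[0.4,-0.35,0.1],"spin":0,"grip":1},
    {"slide":[0.7,-0.6,0.15],"spin":0,"grip":1},
    {"slide":[1,-0.85,0.2],"spin":0,"grip":1},
    {"slide":[1,-0.85,0.2],"spin":0,"grip":1},
    {"slide":[1,-0.85,0.2],"spin":0,"grip":1},
    {"slide":[1,-0.85,0.2],"spin":0,"grip":1},
    {"slide":[1,-0.85,0.2],"spin":0,"grip":1},
    {"slide":[1,-0.85,0.2],"spin":0,"grip":1},
    {"slide":[1,-0.85,0.2],"spin":0,"grip":1},
  ],
)

```text
clock: 1.87
ee_pos: [322.4, -437.4, 191.3]
eef_rot: [0.992, 0.129, -0.0, 0.0]
wrist_force: [-0.2, -0.2, -0.5]
width: 85.3
gripper_force: 0.0
```

Request:
jog_arm(
  targets=[
    {"slide":[0.15,-0.13,0.03],"spin":0,"grip":1},
    {"slide":[0.4,-0.35,0.1],"spin":0,"grip":1},
    {"slide":[0.7,-0.6,0.15],"spin":0.2,"grip":1},
    {"slide":[1,-0.85,0.2],"spin":0.4,"grip":1},
    {"slide":[1,-0.85,0.2],"spin":0.6,"grip":1},
    {"slide":[1,-0.85,0.2],"spin":0.6,"grip":1},
    {"slide":[1,-0.85,0.2],"spin":0.6,"grip":1},
    {"slide":[1,-0.85,0.2],"spin":0.6,"grip":1},
    {"slide":[1,-0.85,0.2],"spin":0.6,"grip":1},
    {"slide":[1,-0.85,0.2],"spin":0.6,"grip":1},
  ],
)

```text
clock: 2.7
ee_pos: [397.2, -329.7, 171.4]
eef_rot: [1.0, -0.02, 0.0, 0.0]
wrist_force: [-0.8, 0.4, -0.2]
width: 85.6
gripper_force: 0.0
```

```bash
cat >> h.py <<'E'
def go(x,y,z,yaw=None):
    s=robot.state();R=Ro.from_quat(s['eef_rot']).as_matrix();p=np.array(s['ee_pos'])
    cur=np.arctan2(R[1,0],R[0,0])
    print('t',round(s['clock'],2),'p',p.round(1),'yaw',round(np.degrees(cur),2),'w',round(s['width'],1),'gf',round(float(np.max(s['gripper_force'])),1),'F',np.round(s['wrist_force'],1),'tilt',R[2].round(3))
    print('slide',(R.T@(np.array([x,y,z])-p)/100).round(3),'spin',None if yaw is None else round((cur-np.radians(yaw))/.5,3))
E
python3 -c "
from h import *
go(446,-245.3,30,-2.1)"
```

```text
t 2.7 p [ 397.2 -329.7  171.4] yaw -2.32 w 85.6 gf 0.0 F [-0.8  0.4 -0.2] tilt [ 0.  0. -1.]
slide [ 0.453 -0.864  1.414] spin -0.008
```

Request:
jog_arm(
  targets=[
    {"slide":[0.1,-0.2,0.15],"spin":0,"grip":1},
    {"slide":[0.25,-0.5,0.4],"spin":0,"grip":1},
    {"slide":[0.4,-0.75,0.7],"spin":0,"grip":1},
    {"slide":[0.45,-0.865,1],"spin":0,"grip":0.8},
    {"slide":[0.45,-0.865,1],"spin":0,"grip":0.7},
    {"slide":[0.45,-0.865,1],"spin":0,"grip":0.7},
    {"slide":[0.45,-0.865,1],"spin":0,"grip":0.7},
    {"slide":[0.45,-0.865,1],"spin":0,"grip":0.7},
    {"slide":[0.45,-0.865,1],"spin":0,"grip":0.7},
    {"slide":[0.45,-0.865,1],"spin":0,"grip":0.7},
  ],
)

```text
clock: 3.53
ee_pos: [446.5, -245.2, 72.4]
eef_rot: [1.0, -0.021, 0.001, 0.0]
wrist_force: [0.0, -0.8, 0.2]
width: 60.1
gripper_force: 0.0
```

```bash
python3 -c "
from h import *
go(446,-245.3,1,-2.1)
t=snap('top','top1.png');s=snap('scene')
f=lambda i,x,y,w,h,k:cv2.resize(i[y:y+h,x:x+w,::-1],(w*k,h*k),interpolation=cv2.INTER_CUBIC)
o=np.hstack([f(t['img'],280,190,75,90,5),f(s['img'],280,190,80,90,5)]);cv2.imwrite('pics/c2.png',o)
print(proj(t,[446,-245,4]),proj(s,[446,-245,4]))"
```

```text
t 3.53 p [ 446.5 -245.2   72.4] yaw -2.38 w 60.1 gf 0.0 F [ 0.  -0.8  0.2] tilt [ 0.002  0.001 -1.   ]
slide [-0.006  0.     0.714] spin -0.01
[np.float64(315.0633345404147), np.float64(233.13795768081266)] [np.float64(322.80164574217224), np.float64(240.85110875534835)]
```

View pics/c2.png

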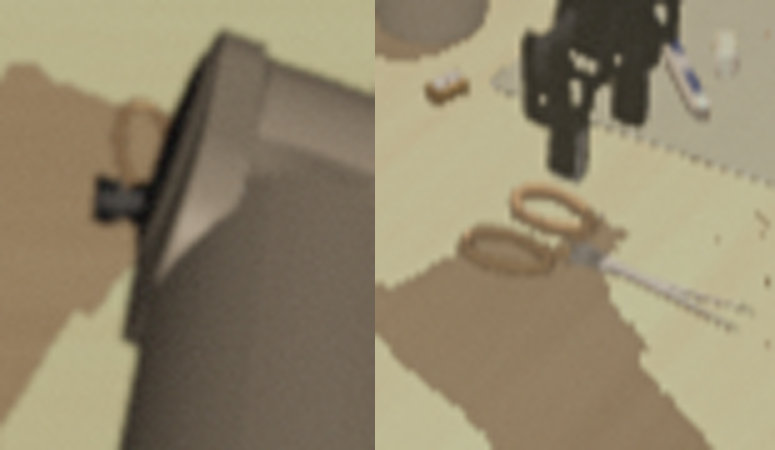

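The scene view shows the rivet at crop (585,253), matching my prediction of (589,254). Descending and closing.

Request:
jog_arm(
  targets=[
    {"slide":[-0.01,0,0.2],"spin":-0.01,"grip":0.5},
    {"slide":[-0.01,0,0.4],"spin":-0.01,"grip":0.5},
    {"slide":[-0.01,0,0.55],"spin":-0.01,"grip":0.5},
    {"slide":[-0.01,0,0.65],"spin":-0.01,"grip":0.4},
    {"slide":[-0.01,0,0.7],"spin":-0.01,"grip":0.4},
    {"slide":[-0.01,0,0.715],"spin":-0.01,"grip":0.4},
    {"slide":[-0.01,0,0.715],"spin":-0.01,"grip":0.4},
    {"slide":[-0.01,0,0.715],"spin":-0.01,"grip":0.4},
    {"slide":[-0.01,0,0.715],"spin":-0.01,"grip":0.4},
    {"slide":[-0.01,0,0.715],"spin":-0.01,"grip":0.4},
  ],
  squeeze=60,
)

```text
clock: 4.47
ee_pos: [445.6, -244.4, 0.4]
eef_rot: [1.0, -0.018, 0.0, 0.0]
wrist_force: [0.0, 0.5, -0.4]
width: 34.2
gripper_force: 0.0
```

Request:
jog_arm(
  targets=[
    {"slide":[0,0,0],"spin":0,"grip":0.3},
    {"slide":[0,0,0],"spin":0,"grip":0.25},
    {"slide":[0,0,0],"spin":0,"grip":0.2},
    {"slide":[0,0,0],"spin":0,"grip":0.1},
    {"slide":[0,0,0],"spin":0,"grip":0},
    {"slide":[0,0,0],"spin":0,"grip":0},
    {"slide":[0,0,0],"spin":0,"grip":0},
    {"slide":[0,0,0],"spin":0,"grip":0},
    {"slide":[0,0,0],"spin":0,"grip":0},
    {"slide":[0,0,0],"spin":0,"grip":0},
  ],
)

```text
clock: 5.3
ee_pos: [445.9, -244.3, 0.5]
eef_rot: [1.0, -0.018, 0.001, 0.0]
wrist_force: [-1.3, 1.2, 13.6]
width: 12.3
gripper_force: 60.2
```

```bash
python3 -c "
from h import *
go(446,-245.3,1,-2.1)
t=snap('top');s=snap('scene')
print(holes(s,(290,218,50,35)))
f=lambda i,x,y,w,h,k:cv2.resize(i[y:y+h,x:x+w,::-1],(w*k,h*k),interpolation=cv2.INTER_CUBIC)
o=f(s['img'],280,190,90,80,7);cv2.imwrite('pics/c3.png',o)"
```

```text
t 5.3 p [ 445.9 -244.3    0.5] yaw -2.02 w 12.3 gf 60.2 F [-1.3  1.2 13.6] tilt [ 0.001  0.    -1.   ]
slide [ 0.002  0.01  -0.005] spin 0.003Traceback (most recent call last):
  File "<string>", line 5, in <module>
    print(holes(s,(290,218,50,35)))
          ~~~~~^^^^^^^^^^^^^^^^^^^
  File "h.py", line 25, in holes
    for q,r in zip(cs,hi[0]):
                      ~~^^^
TypeError: 'NoneType' object is not subscriptable
```

```bash
python3 -c "
from h import *
s=snap('scene')
f=lambda i,x,y,w,h,k:cv2.resize(i[y:y+h,x:x+w,::-1],(w*k,h*k),interpolation=cv2.INTER_CUBIC)
o=f(s['img'],280,190,90,80,7);cv2.imwrite('pics/c3.png',o)"
```

```text
(no output)
```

View pics/c3.png

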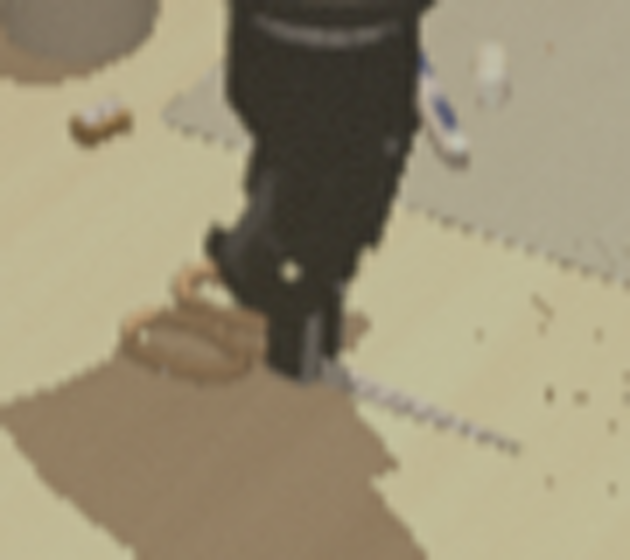

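The blades now look like one line: shut. Loop centre is at crop (190,346) and the tip at crop (517,448).

```bash
python3 -c "
from h import *
s=snap('scene')
f=lambda u,v:plane(s,280+(u+.5)/7-.5,190+(v+.5)/7-.5,4.5).round(1)
print(f(190,346),f(517,448),f(320,372))"
```

```text
[ 488.9 -226.6    4.5] [ 345.7 -239.1    4.5] [ 435.4 -240.4    4.5]
```

Request:
jog_arm(
  targets=[
    {"slide":[0,0,-0.03],"spin":0,"grip":0},
    {"slide":[0,0,-0.08],"spin":0,"grip":0},
    {"slide":[0,0,-0.18],"spin":0,"grip":0},
    {"slide":[0,0,-0.3],"spin":0,"grip":0},
    {"slide":[0,0,-0.45],"spin":0,"grip":0},
    {"slide":[0,0,-0.65],"spin":0,"grip":0},
    {"slide":[0,0,-0.85],"spin":0,"grip":0},
    {"slide":[0,0,-1],"spin":0,"grip":0},
    {"slide":[0,0,-1],"spin":0,"grip":0},
    {"slide":[0,0,-1],"spin":0,"grip":0},
  ],
  squeeze=80,
)

```text
clock: 6.33
ee_pos: [445.6, -244.4, 100.9]
eef_rot: [1.0, -0.018, 0.001, 0.0]
wrist_force: [-0.2, 0.1, -1.2]
width: 10.3
gripper_force: 78.2
```

```bash
python3 -c "
from h import *
go(446,-245.3,200,4.6)
s=snap('scene')
print(proj(s,[446,-244,102]))
f=lambda i,x,y,w,h,k:cv2.resize(i[y:y+h,x:x+w,::-1],(w*k,h*k),interpolation=cv2.INTER_CUBIC)
o=f(s['img'],260,130,110,80,7);cv2.imwrite('pics/c4.png',o)"
```

```text
t 6.33 p [ 445.6 -244.4  100.9] yaw -2.03 w 10.3 gf 78.2 F [-0.2  0.1 -1.2] tilt [ 0.002  0.001 -1.   ]
slide [ 0.006  0.009 -0.991] spin -0.231
[np.float64(324.36833822632275), np.float64(212.4750092003157)]
```

View pics/c4.png

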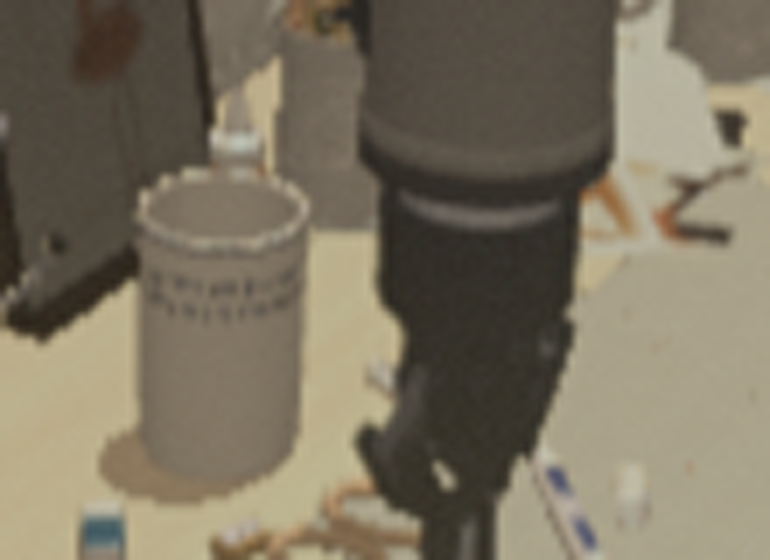

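The loops are visible at the bottom of the crop (~(300,530)), so they have lifted. The grip narrowed to 10.3 mm, which suggests slip along the taper. I'll look lower.

```bash
python3 -c "
from h import *
s=snap('scene')
f=lambda i,x,y,w,h,k:cv2.resize(i[y:y+h,x:x+w,::-1],(w*k,h*k),interpolation=cv2.INTER_CUBIC)
o=f(s['img'],280,185,100,60,8);cv2.imwrite('pics/c5.png',o)"
```

```text
(no output)
```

View pics/c5.png

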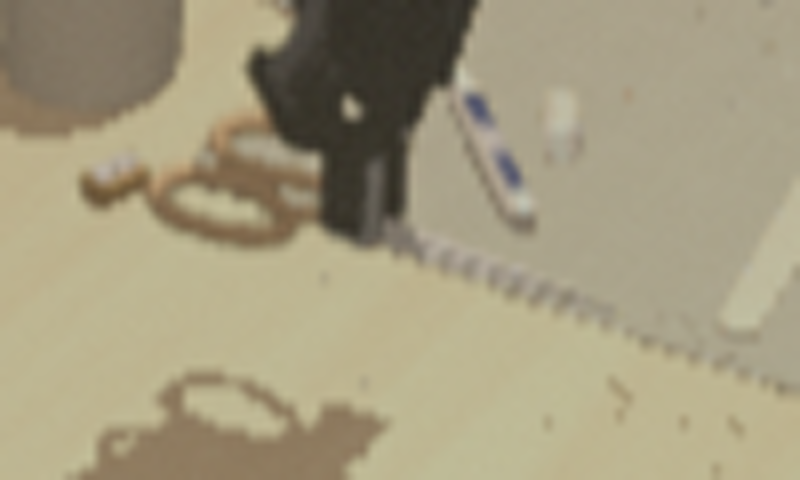

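Held level. The near loop's centre is at crop (222,207) and the blade tip at about (605,312).

```bash
python3 -c "
from h import *
s=snap('scene')
f=lambda u,v:plane(s,280+(u+.5)/8-.5,185+(v+.5)/8-.5,104.5).round(1)
print(f(222,207),f(605,312),f(375,243))"
```

```text
[ 488.8 -223.5  104.5] [ 349.2 -238.3  104.5] [ 433.5 -232.8  104.5]
```

Request:
jog_arm(
  targets=[
    {"slide":[0,0,-0.08],"spin":-0.04,"grip":0},
    {"slide":[0,0,-0.2],"spin":-0.08,"grip":0},
    {"slide":[0,0,-0.35],"spin":-0.12,"grip":0},
    {"slide":[0,0,-0.5],"spin":-0.16,"grip":0},
    {"slide":[0,0,-0.65],"spin":-0.2,"grip":0},
    {"slide":[0,0,-0.8],"spin":-0.23,"grip":0},
    {"slide":[0,0,-0.92],"spin":-0.23,"grip":0},
    {"slide":[0,0,-1],"spin":-0.23,"grip":0},
    {"slide":[0,0,-1],"spin":-0.23,"grip":0},
    {"slide":[0,0,-1],"spin":-0.23,"grip":0},
  ],
  squeeze=60,
)

```text
clock: 7.32
ee_pos: [445.2, -244.1, 199.7]
eef_rot: [0.999, 0.04, -0.0, -0.0]
wrist_force: [0.5, -0.3, -0.8]
width: 10.8
gripper_force: 78.2
```

Request:
jog_arm(
  targets=[
    {"slide":[0.05,0,-0.08],"spin":0,"grip":0},
    {"slide":[0.1,-0.02,-0.2],"spin":0,"grip":0},
    {"slide":[0.2,-0.04,-0.35],"spin":0,"grip":0},
    {"slide":[0.3,-0.08,-0.45],"spin":0,"grip":0},
    {"slide":[0.4,-0.13,-0.55],"spin":0,"grip":0},
    {"slide":[0.5,-0.18,-0.58],"spin":0,"grip":0},
    {"slide":[0.6,-0.23,-0.58],"spin":0,"grip":0},
    {"slide":[0.7,-0.27,-0.58],"spin":0,"grip":0},
    {"slide":[0.75,-0.27,-0.58],"spin":0,"grip":0},
    {"slide":[0.75,-0.27,-0.58],"spin":0,"grip":0},
  ],
)

```text
clock: 8.15
ee_pos: [518.7, -210.6, 256.9]
eef_rot: [0.999, 0.041, -0.001, -0.0]
wrist_force: [-0.7, -0.3, -0.8]
width: 10.8
gripper_force: 78.2
```

```bash
python3 -c "
from h import *
go(551.8,-208.3,256,4.6)
t=snap('top');s=snap('scene')
f=lambda i,x,y,w,h,k:cv2.resize(i[y:y+h,x:x+w,::-1],(w*k,h*k),interpolation=cv2.INTER_CUBIC)
o=np.hstack([f(t['img'],270,140,65,90,6),f(s['img'],235,135,65,90,6)]);cv2.imwrite('pics/c6.png',o)
p=np.array(robot.state()['ee_pos']);L=p+[42.3,23.5,4]
print(L,proj(t,L),proj(s,L))"
```

```text
t 8.15 p [ 518.7 -210.6  256.9] yaw 4.65 w 10.8 gf 78.2 F [-0.7 -0.3 -0.8] tilt [-0.001 -0.001 -1.   ]
slide [0.332 0.004 0.009] spin 0.002
[ 559.79694951 -187.96716487  261.13190295] [np.float64(305.49413187139146), np.float64(185.4201955473085)] [np.float64(279.10389872571557), np.float64(158.42211579532565)]
```

View pics/c6.png

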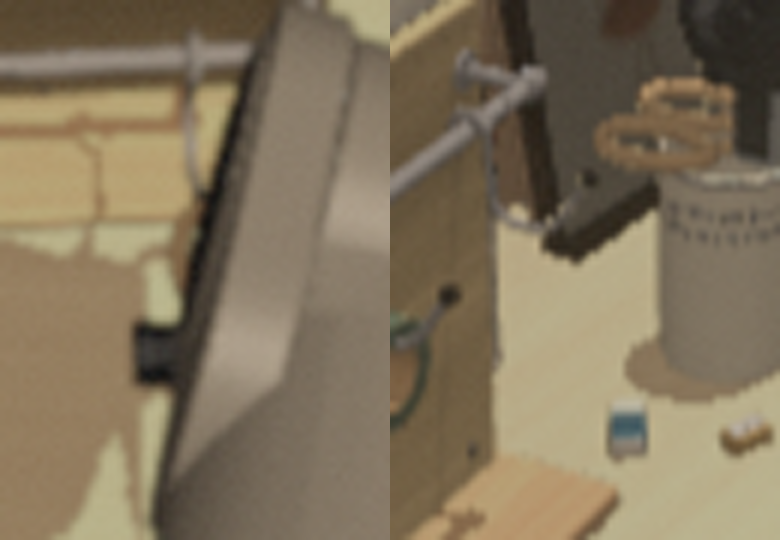

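The scene crop shows the near loop's hole at (658,138) → px (279.3,157.6), 1 px from my prediction. The ball is at crop (588,178) → px (267.7,164.4). I'll refine the ball.

```bash
python3 -c "
from h import *
i=cv2.imread('pics/top0.png');g=i[168:180,297:310].min(2).astype(int)
w=np.clip(110-i[168:180,297:310].max(2).astype(int),0,None);yy,xx=np.mgrid[168:180,297:310]
print(i[168:180,297:310].max(2));pt=((w*xx).sum()/w.sum(),(w*yy).sum()/w.sum());print(pt)
t=snap('top');s=snap('scene')
for ps in((267.7,164.4),(268,164.8)):print(tri(t,pt,s,ps))
print(plane(t,*pt,235),plane(s,267.7,164.4,235))
for z in (258,261): print(plane(s,279.25,157.6,z))
go(551.8,-208.3,256,4.6)"
```

```text
[[175 176 174 160 135 135 156 172 175 175 176 176 175]
 [174 174 173 162 138 127 151 171 177 174 175 174 176]
 [175 177 175 169 148 122 145 171 176 175 175 175 174]
 [176 175 176 173 155 118 122 155 172 176 176 175 175]
 [175 175 177 173 155 104  84 123 155 173 175 175 176]
 [176 175 175 174 154  89  42  91 144 171 177 176 175]
 [175 174 176 171 152 101  60  94 141 167 172 170 171]
 [169 168 167 163 152 124 114 119 139 151 154 154 154]
 [157 159 162 159 153 153 156 154 156 157 156 155 155]
 [160 165 165 166 167 169 173 173 173 173 173 174 174]
 [173 175 176 176 175 176 177 178 177 178 176 177 176]
 [177 177 177 178 176 178 177 176 177 176 177 177 176]]
(np.float64(302.9953488372093), np.float64(173.2))
(array([ 594.74325801, -183.82740996,  235.33354488]), np.float64(1.8715760173995315))
(array([ 594.56810825, -184.16896481,  234.08561783]), np.float64(2.78971782022434))
[ 595.61465911 -183.37964385  235.        ] [ 594.20403389 -184.68086988  235.        ]
[ 565.48557926 -197.3524121   258.        ]
[ 562.23521588 -192.38453922  261.        ]
t 8.35 p [ 517.3 -211.7  257.5] yaw 4.53 w 10.4 gf 78.2 F [-0.  -0.1 -1.4] tilt [-0.001 -0.    -1.   ]
slide [ 0.346 -0.006  0.015] spin -0.002
```

Request:
jog_arm(
  targets=[
    {"slide":[0.04,0,0],"spin":0,"grip":0},
    {"slide":[0.1,0,0],"spin":0,"grip":0},
    {"slide":[0.18,0,0],"spin":0,"grip":0},
    {"slide":[0.26,-0.01,0],"spin":0,"grip":0},
    {"slide":[0.32,-0.01,0.03],"spin":0,"grip":0},
    {"slide":[0.345,-0.01,0.06],"spin":0,"grip":0},
    {"slide":[0.345,-0.01,0.08],"spin":0,"grip":0},
    {"slide":[0.345,-0.01,0.08],"spin":0,"grip":0},
    {"slide":[0.345,-0.01,0.08],"spin":0,"grip":0},
    {"slide":[0.345,-0.01,0.08],"spin":0,"grip":0},
  ],
)

```text
clock: 9.18
ee_pos: [551.9, -207.7, 249.9]
eef_rot: [0.999, 0.04, -0.0, 0.0]
wrist_force: [-0.3, 1.0, -0.2]
width: 10.9
gripper_force: 78.2
```

```bash
python3 -c "
from h import *
go(552.5,-207.5,249,4.6)
s=snap('scene')
f=lambda i,x,y,w,h,k:cv2.resize(i[y:y+h,x:x+w,::-1],(w*k,h*k),interpolation=cv2.INTER_CUBIC)
o=f(s['img'],245,140,50,40,14);cv2.imwrite('pics/c7.png',o)
p=np.array(robot.state()['ee_pos'])
for z in(4,6):print(proj(s,p+[42.3,23.5,z]))"
```

```text
t 9.18 p [ 551.9 -207.7  249.9] yaw 4.55 w 10.9 gf 78.2 F [-0.3  1.  -0.2] tilt [-0.  0. -1.]
slide [ 0.006 -0.001  0.009] spin -0.002
[np.float64(267.4901611911007), np.float64(158.12413505664694)]
[np.float64(267.48257878687787), np.float64(157.4505942810373)]
```

View pics/c7.png

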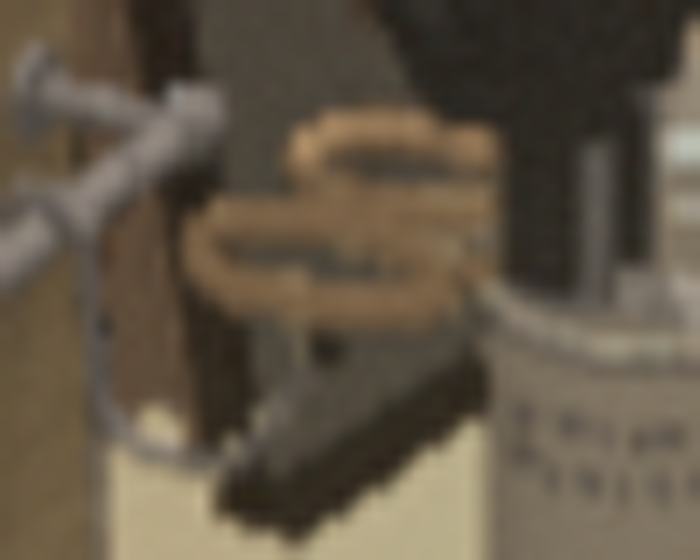

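The hole's centre is at crop (320,257) → px (267.4,157.9). The ball is straight below it at (325,348) → px (267.8,164.4), so they are aligned. Lowering the loop over the ball.

Request:
jog_arm(
  targets=[
    {"slide":[0.005,0,0.02],"spin":0,"grip":0},
    {"slide":[0.005,0,0.04],"spin":0,"grip":0},
    {"slide":[0.005,0,0.06],"spin":0,"grip":0},
    {"slide":[0.005,0,0.08],"spin":0,"grip":0},
    {"slide":[0.005,0,0.1],"spin":0,"grip":0},
    {"slide":[0.005,0,0.12],"spin":0,"grip":0},
    {"slide":[0.005,0,0.14],"spin":0,"grip":0},
    {"slide":[0.005,0,0.16],"spin":0,"grip":0},
    {"slide":[0.005,0,0.16],"spin":0,"grip":0},
    {"slide":[0.005,0,0.16],"spin":0,"grip":0},
  ],
)

```text
clock: 10.07
ee_pos: [552.6, -207.5, 233.7]
eef_rot: [0.999, 0.04, -0.0, -0.0]
wrist_force: [0.5, -1.0, -0.7]
width: 10.7
gripper_force: 78.2
```

```bash
python3 -c "
from h import *
go(552.5,-207.5,234,4.6)
s=snap('scene')
f=lambda i,x,y,w,h,k:cv2.resize(i[y:y+h,x:x+w,::-1],(w*k,h*k),interpolation=cv2.INTER_CUBIC)
o=f(s['img'],245,140,50,40,14);cv2.imwrite('pics/c8.png',o)"
```

```text
t 10.07 p [ 552.6 -207.5  233.7] yaw 4.57 w 10.7 gf 78.2 F [ 0.5 -1.  -0.7] tilt [-0. -0. -1.]
slide [-0.001  0.    -0.003] spin -0.001
```

View pics/c8.png

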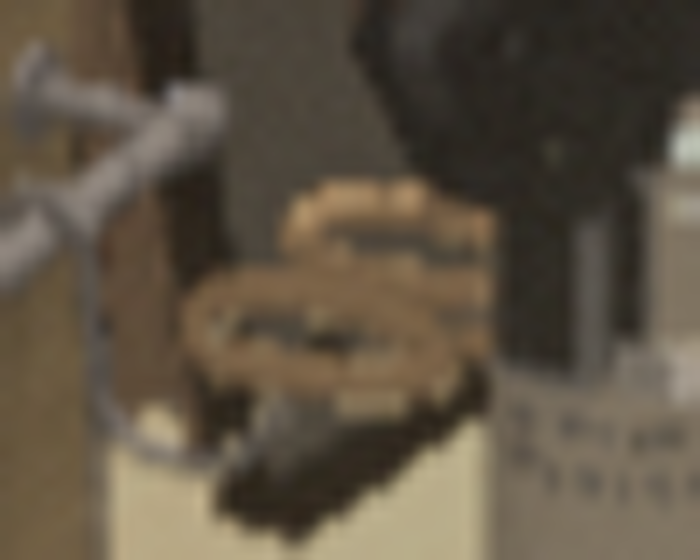

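The ball (325,345) is inside the loop's hole and wrist force is near zero. Now following the wire down to the seat.

Request:
jog_arm(
  targets=[
    {"slide":[0.015,0,0.03],"spin":0,"grip":0},
    {"slide":[0.03,0,0.06],"spin":0,"grip":0},
    {"slide":[0.045,0,0.09],"spin":0,"grip":0},
    {"slide":[0.06,0,0.12],"spin":0,"grip":0},
    {"slide":[0.08,0,0.15],"spin":0,"grip":0},
    {"slide":[0.1,0,0.18],"spin":0,"grip":0},
    {"slide":[0.12,0,0.21],"spin":0,"grip":0},
    {"slide":[0.135,0,0.24],"spin":0,"grip":0},
    {"slide":[0.135,0,0.25],"spin":0,"grip":0},
    {"slide":[0.135,0,0.25],"spin":0,"grip":0},
  ],
)

```text
clock: 10.95
ee_pos: [566.0, -206.3, 208.4]
eef_rot: [0.999, 0.04, -0.0, -0.0]
wrist_force: [-0.3, 0.2, -1.2]
width: 10.6
gripper_force: 78.2
```

```bash
python3 -c "
from h import *
go(566,-206.4,206,4.6)
s=snap('scene');p=np.array(robot.state()['ee_pos']);L=p+[42.3,23.5,4];print(L,proj(s,L))
x,y,k=250,145,1
im=s['img'][150:182,245:295];lab=cv2.cvtColor(im,cv2.COLOR_RGB2LAB).astype(int)
m=((lab[:,:,1]-128)+(lab[:,:,2]-128)>26)
for r in m: print(''.join('#' if q else '.' for q in r))
"
```

```text
t 10.95 p [ 566.  -206.3  208.4] yaw 4.57 w 10.6 gf 78.2 F [-0.3  0.2 -1.2] tilt [-0. -0. -1.]
slide [-0.001  0.001  0.024] spin -0.001
[ 608.38409871 -182.87077107  212.69841874] [np.float64(263.1033523995266), np.float64(170.61938255818976)]
..................................................
..................................................
..................................................
..................................................
..................................................
..................................................
..................................................
..................................................
..................................................
..................................................
....................#...#.........................
..................########........................
.................###..............................
.................##...............................
..................................................
..................................................
..................................................
..................................................
..................................................
..................................................
..................................................
..................................................
..................................................
..................................................
..................................................
..................................................
..................................................
..................................................
..................................................
..................................................
..................................................
..................................................
```

Request:
jog_arm(
  targets=[
    {"slide":[0,0,0.01],"spin":0,"grip":0},
    {"slide":[0,0,0.02],"spin":0,"grip":0},
    {"slide":[0,0,0.03],"spin":0,"grip":0},
    {"slide":[0,0,0.035],"spin":0,"grip":0},
    {"slide":[0,0,0.035],"spin":0,"grip":0},
    {"slide":[0,0,0.035],"spin":0,"grip":0},
    {"slide":[0,0,0.035],"spin":0,"grip":0},
    {"slide":[0,0,0.035],"spin":0,"grip":0},
    {"slide":[0,0,0.035],"spin":0,"grip":0},
    {"slide":[0,0,0.035],"spin":0,"grip":0},
  ],
  squeeze=25,
)

```text
clock: 11.83
ee_pos: [566.2, -206.4, 205.4]
eef_rot: [0.999, 0.04, 0.0, -0.0]
wrist_force: [-0.6, 0.3, 1.3]
width: 11.0
gripper_force: 79.1
```

Request:
jog_arm(
  targets=[
    {"slide":[0,0,0.02],"spin":0,"grip":0},
    {"slide":[0,0,0.04],"spin":0,"grip":0},
    {"slide":[0.002,0,0.06],"spin":0,"grip":0},
    {"slide":[0.005,0,0.08],"spin":0,"grip":0},
    {"slide":[0.008,0,0.1],"spin":0,"grip":0},
    {"slide":[0.012,0,0.12],"spin":0,"grip":0},
    {"slide":[0.016,0,0.14],"spin":0,"grip":0},
    {"slide":[0.018,0,0.15],"spin":0,"grip":0},
    {"slide":[0.018,0,0.15],"spin":0,"grip":0},
    {"slide":[0.018,0,0.15],"spin":0,"grip":0},
  ],
)

```text
clock: 12.67
ee_pos: [568.1, -206.6, 190.5]
eef_rot: [0.999, 0.04, 0.0, 0.0]
wrist_force: [-1.5, -1.9, 6.6]
width: 10.9
gripper_force: 80.5
```

Request:
jog_arm(
  targets=[
    {"slide":[0.005,0,0.015],"spin":0,"grip":0},
    {"slide":[0.01,0,0.03],"spin":0,"grip":0},
    {"slide":[0.015,0,0.045],"spin":0,"grip":0},
    {"slide":[0.02,0,0.06],"spin":0,"grip":0},
    {"slide":[0.025,0,0.075],"spin":0,"grip":0},
    {"slide":[0.03,0,0.09],"spin":0,"grip":0},
    {"slide":[0.035,0,0.1],"spin":0,"grip":0},
    {"slide":[0.04,0,0.11],"spin":0,"grip":0},
    {"slide":[0.045,0,0.12],"spin":0,"grip":0},
    {"slide":[0.045,0,0.12],"spin":0,"grip":0},
  ],
)

```text
clock: 13.5
ee_pos: [572.1, -206.0, 177.9]
eef_rot: [0.999, 0.04, -0.0, -0.0]
wrist_force: [-4.2, -1.4, 2.0]
width: 10.7
gripper_force: 67.5
```

```bash
python3 -c "
from h import *
go(573,-206.1,178,4.6)
s=snap('scene')
im=s['img'][155:200,240:310];hsv=cv2.cvtColor(im,cv2.COLOR_RGB2HSV)
m=(hsv[:,:,0]<16)&(hsv[:,:,1]>70)&(hsv[:,:,2]>85)
for r in m: print(''.join('#' if q else '.' for q in r))
"
```

```text
t 13.5 p [ 572.1 -206.   177.9] yaw 4.56 w 10.7 gf 67.5 F [-4.2 -1.4  2. ] tilt [-0.001 -0.    -1.   ]
slide [ 0.009  0.002 -0.001] spin -0.001
..............##......................................................
.............#.#......................................................
.............##.#.....................................................
.............####.....................................................
............##.#......................................................
............#####.....................................................
............#####.....................................................
.............#####....................................................
.............#####....................................................
.............#####....................................................
.............#####....................................................
.............#####....................................................
.............##.##....................................................
.............##..#...............
[... 1538 characters left out ...]
.............................................................
......................................................................
......................................................................
......................................................................
......................................................................
......................................................................
......................................................................
......................................................................
......................................................................
......................................................................
```

Request:
jog_arm(
  targets=[
    {"slide":[0,0,0],"spin":0,"grip":0.14},
    {"slide":[0,0,0],"spin":0,"grip":0.16},
    {"slide":[0,0,0],"spin":0,"grip":0.18},
    {"slide":[0,0,0],"spin":0,"grip":0.2},
    {"slide":[0,0,0],"spin":0,"grip":0.25},
    {"slide":[0,0,0],"spin":0,"grip":0.3},
    {"slide":[0,0,0],"spin":0,"grip":0.35},
    {"slide":[0,0,0],"spin":0,"grip":0.4},
    {"slide":[0,0,0],"spin":0,"grip":0.5},
    {"slide":[0,0,0],"spin":0,"grip":0.5},
  ],
)

```text
clock: 14.38
ee_pos: [572.4, -205.9, 178.3]
eef_rot: [0.999, 0.04, 0.0, -0.0]
wrist_force: [0.5, -0.4, -0.5]
width: 42.3
gripper_force: 0.0
```

```bash
cat > look.py <<'E'
from h import *
go(500,-212,178,4.6)
for n,f,box in(('scene','scene0.png',(225,300,140,250)),('top','top0.png',(285,335,135,205))):
    c=snap(n);o=cv2.imread('pics/'+f)[:,:,::-1]
    x0,x1,y0,y1=box
    d=np.abs(c['img'].astype(int)-o)[y0:y1,x0:x1].max(2);im=c['img'][y0:y1,x0:x1].astype(int)
    hsv=cv2.cvtColor(c['img'],cv2.COLOR_RGB2HSV)[y0:y1,x0:x1]
    if n=='top': continue
    for k,(r,q,h) in enumerate(zip(d,im,hsv)):
        if k%2==0:print(y0+k,''.join('.' if a<25 else('K' if b.max()<70 else ('o' if (hh[1]>75 and hh[0]<17) else ('g' if hh[1]<60 else 's'))) for a,b,hh in zip(r,q,h)))
E
python3 look.py
```

```text
t 14.38 p [ 572.4 -205.9  178.3] yaw 4.57 w 42.3 gf 0.0 F [ 0.5 -0.4 -0.5] tilt [ 0. -0. -1.]
slide [-0.727  0.003  0.003] spin -0.001
140 ..........................................KKKK....K.KKKKKKKKKKK..KKKKK.....
142 ...........................................KKKKKKKKKK.KKKKKKKKK..KKKKs.....
144 .............................................KKKKKKKKKKKKKKKKKK...KKKs.....
146 ..............................................KKKKK.KKKKKKKKKKK..KKKK......
148 .............................................KKKKKKKKKKKKKKKKKKK.KKKK......
150 .............................................K....KKKK.K..KKKKKKKKKKg......
152 .................................................KKKK.KKKKKK.KK..KKKg......
154 .................................................KKKKKK.KKKKKKKKKKKK.......
156 ........................................K.......KKKKK.KKKKKKKKKKKKKK.......
158 .......................................K.....KKKKKKKK.KKKKKKKKKKKKKg.......
160 .......................................KK...KKKK......KKKKKKKKKKKKs........
162 ..............gg........................K...KKKKKK....KKKKKKKKKKg..........
164 .
[... 2734 characters left out ...]
....oooo....ooooo...ss..........sssssss.....................
234 ................oooooooooooo.o....ssssssssssssssssss.......................
236 ............oooooooooooooooo...osssssssssssssssssss.....................sss
238 .........ooooooooooooooooo...sssssssssssssssssssss.....................ssss
240 ......oooooooooooooooooo...os....ssssssosssssssssss....................ssss
242 ....oooooooooooooooooo...sssssssssssssssssssssssssss....................gsg
244 ...ooooooooooooooooo....sssssssssssssssssssssssssssss......................
246 .....ooooooooooooo...sssssssssssssssssssssssssssssssssss...................
248 .......ooooooooo....ssssssssssssssssssssssssssssssssssssss.................
```

The scissors hang with blades down and loops on the hook. Backing off straight.

Request:
jog_arm(
  targets=[
    {"slide":[-0.03,0,0],"spin":0,"grip":0.5},
    {"slide":[-0.08,0,0],"spin":0,"grip":0.5},
    {"slide":[-0.15,0,0],"spin":0,"grip":0.5},
    {"slide":[-0.25,0,0],"spin":0,"grip":0.5},
    {"slide":[-0.4,0,0],"spin":0,"grip":0.5},
    {"slide":[-0.6,0,0],"spin":0,"grip":0.5},
    {"slide":[-0.8,0,0],"spin":0,"grip":0.5},
    {"slide":[-0.95,0,0],"spin":0,"grip":0.5},
    {"slide":[-1,0,0],"spin":0,"grip":0.5},
    {"slide":[-1,0,0],"spin":0,"grip":0.5},
  ],
)

```text
clock: 15.32
ee_pos: [471.3, -214.3, 178.7]
eef_rot: [0.999, 0.039, 0.0, 0.0]
wrist_force: [0.4, -0.0, -0.8]
width: 42.9
gripper_force: 0.0
```

Request:
jog_arm(
  targets=[
    {"slide":[0,0,0],"spin":0,"grip":0.5},
    {"slide":[0,0,0],"spin":0,"grip":0.5},
    {"slide":[0,0,0],"spin":0,"grip":0.5},
    {"slide":[0,0,0],"spin":0,"grip":0.5},
    {"slide":[0,0,0],"spin":0,"grip":0.5},
    {"slide":[0,0,0],"spin":0,"grip":0.5},
    {"slide":[0,0,0],"spin":0,"grip":0.5},
    {"slide":[0,0,0],"spin":0,"grip":0.5},
    {"slide":[0,0,0],"spin":0,"grip":0.5},
    {"slide":[0,0,0],"spin":0,"grip":0.5},
  ],
)

```text
clock: 16.15
ee_pos: [472.7, -213.9, 178.3]
eef_rot: [0.999, 0.04, 0.0, -0.0]
wrist_force: [0.1, 0.2, 0.1]
width: 42.7
gripper_force: 0.0
```

```bash
python3 look.py | head -42; python3 -c "
from h import *
s=snap('scene');a=s['img'].astype(int)
for k in range(6):
  b=snap('scene')['img'].astype(int);d=np.abs(b-a)[160:220,245:285];print(d.max(),d.mean());a=b
print(proj(s,[628.8,-181.9,205.5]))
t=snap('top');o=cv2.imread('pics/top0.png')[:,:,::-1]
"
```

```text
t 16.15 p [ 472.7 -213.9  178.3] yaw 4.56 w 42.7 gf 0.0 F [0.1 0.2 0.1] tilt [ 0. -0. -1.]
slide [0.273 0.003 0.003] spin -0.001
140 ..........................................................................s
142 ..........................................................................s
144 ..........................................................................s
146 ...........................................................................
148 ...........................................................................
150 ...........................................................................
152 ...........................................................................
154 ...........................................................................
156 ...........................................................................
158 ...........................................................................
160 ...........................................................................
162 ...........................................................................
164 .......
[... 1702 characters left out ...]
..............................................
208 .........................sg................................................
210 .........................gg................................................
212 .........................g.................................................
214 .........................gs................................................
216 ........................gg.................................................
218 ........................gs.................................................
52 1.6845833333333333
92 2.9544444444444444
95 4.33125
83 4.831388888888889
77 4.56375
73 2.4611111111111112
[np.float64(256.83582442446345), np.float64(171.12863157891155)]
```

Still swinging; waiting.

Request:
jog_arm(
  targets=[
    {"slide":[0,0,0],"spin":0,"grip":0.5},
    {"slide":[0,0,0],"spin":0,"grip":0.5},
    {"slide":[0,0,0],"spin":0,"grip":0.5},
    {"slide":[0,0,0],"spin":0,"grip":0.5},
    {"slide":[0,0,0],"spin":0,"grip":0.5},
    {"slide":[0,0,0],"spin":0,"grip":0.5},
    {"slide":[0,0,0],"spin":0,"grip":0.5},
    {"slide":[0,0,0],"spin":0,"grip":0.5},
    {"slide":[0,0,0],"spin":0,"grip":0.5},
    {"slide":[0,0,0],"spin":0,"grip":0.5},
  ],
)

```text
clock: 17.48
ee_pos: [472.8, -213.9, 178.3]
eef_rot: [0.999, 0.04, 0.0, -0.0]
wrist_force: [0.3, -0.3, -0.3]
width: 43.1
gripper_force: 0.0
```

Request:
jog_arm(
  targets=[
    {"slide":[0,0,0],"spin":0,"grip":0.5},
    {"slide":[0,0,0],"spin":0,"grip":0.5},
    {"slide":[0,0,0],"spin":0,"grip":0.5},
    {"slide":[0,0,0],"spin":0,"grip":0.5},
    {"slide":[0,0,0],"spin":0,"grip":0.5},
    {"slide":[0,0,0],"spin":0,"grip":0.5},
    {"slide":[0,0,0],"spin":0,"grip":0.5},
    {"slide":[0,0,0],"spin":0,"grip":0.5},
    {"slide":[0,0,0],"spin":0,"grip":0.5},
    {"slide":[0,0,0],"spin":0,"grip":0.5},
  ],
)

```text
clock: 18.32
ee_pos: [472.7, -213.9, 178.3]
eef_rot: [0.999, 0.04, 0.0, -0.0]
wrist_force: [-0.1, -0.4, -0.8]
width: 42.8
gripper_force: 0.0
```

Request:
jog_arm(
  targets=[
    {"slide":[0,0,0],"spin":0,"grip":0.5},
    {"slide":[0,0,0],"spin":0,"grip":0.5},
    {"slide":[0,0,0],"spin":0,"grip":0.5},
    {"slide":[0,0,0],"spin":0,"grip":0.5},
    {"slide":[0,0,0],"spin":0,"grip":0.5},
    {"slide":[0,0,0],"spin":0,"grip":0.5},
    {"slide":[0,0,0],"spin":0,"grip":0.5},
    {"slide":[0,0,0],"spin":0,"grip":0.5},
    {"slide":[0,0,0],"spin":0,"grip":0.5},
    {"slide":[0,0,0],"spin":0,"grip":0.5},
  ],
)

```text
clock: 19.15
ee_pos: [472.7, -213.9, 178.3]
eef_rot: [0.999, 0.04, -0.0, -0.0]
wrist_force: [0.6, 0.0, 0.4]
width: 42.9
gripper_force: 0.0
```

Request:
jog_arm(
  targets=[
    {"slide":[0,0,0],"spin":0,"grip":0.5},
    {"slide":[0,0,0],"spin":0,"grip":0.5},
    {"slide":[0,0,0],"spin":0,"grip":0.5},
    {"slide":[0,0,0],"spin":0,"grip":0.5},
    {"slide":[0,0,0],"spin":0,"grip":0.5},
    {"slide":[0,0,0],"spin":0,"grip":0.5},
    {"slide":[0,0,0],"spin":0,"grip":0.5},
    {"slide":[0,0,0],"spin":0,"grip":0.5},
    {"slide":[0,0,0],"spin":0,"grip":0.5},
    {"slide":[0,0,0],"spin":0,"grip":0.5},
  ],
)

```text
clock: 19.98
ee_pos: [472.8, -213.9, 178.3]
eef_rot: [0.999, 0.04, 0.0, -0.0]
wrist_force: [0.3, 0.2, -0.0]
width: 42.4
gripper_force: 0.0
```

```bash
cat > mo.py <<'E'
from h import *
a=snap('scene')['img'].astype(int)
for k in range(10):
  b=snap('scene')['img'].astype(int);d=np.abs(b-a);print(d[160:225,240:285].max(),round(d[160:225,240:285].mean(),2),'static ref',d[240:305,100:145].max());a=b
print(robot.state()['clock'])
E
python3 mo.py; python3 look.py|sed -n 14,45p
```

```text
5 0.93 static ref 4
6 0.91 static ref 5
7 0.95 static ref 4
6 0.93 static ref 5
6 0.89 static ref 4
7 0.91 static ref 5
7 0.93 static ref 4
7 0.92 static ref 5
7 0.91 static ref 4
6 0.91 static ref 4
20.5333
162 ...........................................................................
164 ...........................................................................
166 .........................................................................KK
168 ...............................soooo.....................................KK
170 ..................................oo.....................................KK
172 ..............................oo......ooo................................sK
174 ............................sso..so.osoooo...............................gK
176 ............................oos..soosossoo................................K
178 ............................oo..soooo..oos................................s
180 ...........................oss..sooos..sos................................g
182 ...........................osssosoos..sos..................................
184 ........
[... 967 characters left out ...]
........gg..................................................
210 ......................sgg..................................................
212 ......................gg...................................................
214 .....................sg....................................................
216 .....................g.....................................................
218 ...........................................................................
220 ...........................................................................
222 ....................g......................................................
224 ...................g............ooo........................................
```

The scissors are still, shut and on the hook. Handing in.

```bash
python3 -c "
from h import *
print(workorder.job_done())"
```

```text
the job is handed in; nothing more can be done
None
```

I closed the scissors, hung them by one finger loop on the empty hook with the blades down, and handed the job in at about 20.6 s with the arm clear; before hand-in the images showed them hanging still, but the hand-in gave no verdict.

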